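Make up the wine and cocktail kits on the drinks trolley

ROBOT

A 6-joint arm with a two-finger parallel gripper is mounted at the origin on the work surface. World frame = base frame: x ahead of the robot, y to its left, z up, the work surface at z = 0. Lengths are in m, angles in rad, forces in N, time in s.
With the tool pointing down it reaches from about 0.15 to 0.775 m from the base axis. Payload 6.1 kg.
Tool frame: the origin (TCP) lies where the fingers leave the gripper's body, on its centre line; the fingertips stand 73 mm ahead of it and the grasp point (between the pads) lies 54 mm ahead of it (arm.tip_extent is the distance from the TCP to the fingertips, in m); z points along the fingers, y is the line along which they close (so a half turn about z gives the same grasp; the last joint's range is limited). The gripper opens to 85 mm and grips with 20 to 120 N. Pads are 22 mm wide; open, the fingers measure 114 mm over their backs; the gripper's body (76 mm by 85 mm) begins 54 mm behind the grasp point. The pads swing forward as they close: fully open they stand 13 mm farther back than shut.
Start: joints at [1.23, 0.126, -0.04, 1.405, 0, 1.571], TCP at [0.175, 0.495, 0.304] pointing down, gripper open.
Joint ranges: [-2.72, 2.72], [-0.95, 1.95], [-1.27, 1.35], [-1.78, 2.02], [-1.46, 1.47], [-3.14, 3.14]. Speed limits (rad/s): [2.39, 2.39, 3.01, 3.14, 3.14, 3.14].

INTERFACE

Orientations are given as a unit quaternion [w, x, y, z].
In Python, from rig import arm, camera, camera_info gives the robot as it stands. The module is installed in compiled form; this text tells all that it offers.
- The arm moves only by the tool jog_arm, never from a script. Its arguments are lists of equal length, an entry for each row: "offset": the shift along the tool's x, y, z in units of 0.04 m (1.0 is 0.04 m), a list of three; "spin": the turn about the tool's z in units of 0.08 rad (1.0 is 0.08 rad). In form: {"offset": [[tx, ty, tz], ...], "spin": [spin, ...]}. A call has 1 to 5 rows; each row shifts and turns the commanded pose from where the row before left it, along the tool's axes as they then stand; what a row does not reach is not made up. A row lasts 1/12 s, in which the tool goes at most 41.7 mm and 7.16 degrees, less where a joint would pass 70% of its speed; a pose out of reach is approached as far as the arm can. A call with a number of a shift or a turn outside -1 to 1 is refused whole. A call with a gripper value outside its range is refused whole. "claw" is the closure, from -1 (fully open) to 1 (shut), so that 0 is half open, set as the call begins (left out, the last holds). The fingers move at their own pace and stop on an object; "grip_force" is the grip in N (left out, the last holds). Time passes only in rows, so rows that do not move let the fingers close. It gives the time, the measured TCP pose, the force, the opening and the grip force at its end, in the units of the state.
- arm.read_state(): the state, without advancing time (a new reading comes with each control period).
- camera(name): name is "side" or "top" or "wrist"; returns (picture, depth): 400x640x3 uint8, red, green, blue; 400x640 float32, m along the optical axis (not along the pixel's ray), 0 where there is no reading.
- camera_info(name): a dict with "mtx" (3x3 intrinsics, pixels), "R" (3x3) and "t" (3): a world point X has camera coordinates R X + t; the wrist camera has in their place "hand_eye" (4x4, takes a point from camera to tool coordinates, whose origin is the TCP and whose axes are the flange's). Camera axes: x right, y down, z forward; pixel columns grow to the right and rows downward; lengths in m; the calibration is good to about 2 mm. The wrist camera is an equidistant fisheye: a pixel r from the principal point sees the ray r / f radians off the axis. A picture is of the moment at which its call begins: read the wrist's pose just before it. camera_info takes no time and is no camera call.
- arm.finish_job(): hands the job in; it is judged then, once.
The state is a dict: "time_s": time; "joint_pos": joint angles; "dq": joint speeds; "joint_torque": joint torques, N m; "tool_pos": TCP position; "eef_rot": TCP orientation; "force": force on the tool from outside, world axes, zero at the start; "ft_torque": the same for the moment, N m; "gripper_width": finger opening in m; "grip_force": force on a finger pad.
Only numpy, scipy, OpenCV 4.12 (cv2) and the standard library are available. Lean on these libraries where they do the work, as an engineer would, in place of code of your own. Each camera call takes 0.05 s, during which the arm holds its last target. There are 200 camera calls.

TASK

Make up the two drinks kits: on the walnut tray lay the wing corkscrew centred along the long inset and stand the champagne stopper in the middle of the round inset; on the white tray lay the ice tongs centred along the long inset and stand the matte black jigger and the amber bitters bottle in the middle of the two round insets, one on each, whichever way round. Everything standing must end upright. Leave the steel jigger and the two coupe glasses where they are, unmoved.

Things in the scene. Friction and masses are not known exactly. Their poses are not given: they have to be found in the camera images.
- walnut_tray: Dark walnut kit tray for wine. Fixed, 180 (x) x 200 (y) mm. Origin: centre of underside, on the mirrored tray. Floor 10 mm above origin; 6 mm wide rim to 16 mm. Flush marks on the floor, centres in tray frame: long cork-coloured inset 150 (along x) x 50 mm at (0, -45) mm; one round inset, 58 mm across, at (0, +50).
- white_tray: White kit tray for cocktails. Fixed, 180 (x) x 200 (y) mm. Origin: centre of underside, on the mirrored tray. Floor 10 mm above origin; 6 mm wide rim to 16 mm. Flush marks on the floor, centres in tray frame: long blue inset 150 (along x) x 50 mm at (0, -45) mm; two round blue insets, 58 mm across, at (-40, +50) and (+40, +50).
- corkscrew: Steel wing corkscrew, black ends, lying flat, wings folded: 150 mm long (x), 28 high, 44 wide at the head. Grip at the middle over the two flat wings: 80 mm long, 22 high from the surface up, 40 mm wide along y. Rigid, 0.16 kg. Origin: middle of its length, on the underside; z up. On the mirrored tray, whose surface is 5 mm above the work surface.
- ice_tongs: Brass ice tongs lying on edge: two parallel arms joined at one end, rigid (no spring). 150 mm long (x), 18 high, 30 mm wide (y) over the arms' outer faces, to grip at mid-length. 0.09 kg. Origin: middle of its length, on the underside; z up. On the mirrored tray, whose surface is 5 mm above the work surface.
- stopper: Copper-coloured champagne stopper, upright: cylinder 34 mm across up to 36 mm, domed above, 51 mm high, thin steel strips on sides and top. Origin: centre of underside, z up. 0.08 kg; yaw arbitrary. On the mirrored tray, whose surface is 5 mm above the work surface.
- black_jigger: Matte black double jigger, upright: foot cup 42 mm across up to 26 mm, waist 24 mm across at 36 mm, upper cup 40 mm across, straight from 41 to 75 mm (top). Round, yaw arbitrary. Origin: centre of underside, z up. 0.1 kg. On the mirrored tray, whose surface is 5 mm above the work surface.
- bitters: Small amber bitters bottle, paper label, white cap, upright: body 40 mm across up to 55 mm, then shoulder and neck; cap 22 mm across from 70 to 85 mm (top). Closed, 0.11 kg. Origin: centre of underside, z up; yaw arbitrary. On the mirrored tray, whose surface is 5 mm above the work surface.
- steel_jigger: Bright steel double jigger, upright: foot cup 42 mm across up to 26 mm, waist 24 mm across at 36 mm, upper cup 40 mm across, straight from 41 to 75 mm (top). Round, yaw arbitrary. Origin: centre of underside, z up. 0.1 kg. Belongs to no kit. On the mirrored tray, whose surface is 5 mm above the work surface.
- coupe_a: Stemmed clear coupe glass, 132 mm high, bowl 92 mm across at the rim, foot 68 mm. Origin: centre of underside. Bystander. On the mirrored tray, whose surface is 5 mm above the work surface.
- coupe_b: The second coupe glass, the same as the first. Bystander. On the mirrored tray, whose surface is 5 mm above the work surface.
Not all that is in view belongs to the job. Leave any pink look-alike of the corkscrew alone. What is shaped like the black_jigger but green is not meant.

How it is judged:
By the outcome, as a careful person would: the job done as asked, in the order asked, and still so for the second after the job is handed in, with the robot touching nothing.
It also fails if it takes over 112 s, if anything falls off the work surface, if the arm or the gripper's body presses on something with over 40 N, if the wrist force passes 120 N, or if a joint passes its speed limit or range.

## Working session

There is one attempt and no reset: what is moved stays moved. The work goes in short steps, Python scripts to look and compute and a tool call to move; the robot and the scene stay as the last step left them, time stands still between calls to the robot, and variables do not carry over. Pictures are saved under pics/ and viewed, at most 18 in all, crops included, and the job is handed in when it is done.

Besides the shell and the picture viewer there is one more tool, called after "Emit:" in YAML: its name, and indented under it one key for each argument. jog_arm: Moves the arm, as the interface text tells. Its arguments: {"type":"object","properties":{"offset":{"type":"array"},"spin":{"type":"array"},"claw":{"type":"number"},"grip_force":{"type":"number"}},"required":["offset","spin"]}

```bash
mkdir -p pics
python3 - <<'E'
from rig import arm,camera,camera_info
import cv2,numpy as np
print(arm.read_state())
for n in("top","side"):
    p,d=camera(n);i=camera_info(n);print(n,i)
    np.savez(f"{n}0.npz",p=p,d=d);cv2.imwrite(f"pics/{n}0.png",p[:,:,::-1])
print(camera_info("wrist"))
E
```

```text
{'time_s': 0.0, 'joint_pos': array([ 1.23004190e+00,  1.26401380e-01, -4.06217462e-02,  1.40540031e+00,
       -3.08308296e-05,  1.57080164e+00]), 'dq': array([ 0.00041562,  0.00052126,  0.00036312,  0.0019116 , -0.00102949,
        0.00020629]), 'joint_torque': array([ 1.48181429e-03, -4.35910606e+01,  3.52926743e+01,  1.73099939e-02,
       -1.33345716e-05, -1.60961395e-05]), 'tool_pos': array([0.17536218, 0.49453425, 0.30311087]), 'eef_rot': array([-1.22747229e-04,  1.69556663e-01,  9.85520104e-01, -8.04389369e-04]), 'force': array([-0.05527472, -1.40805905,  0.12688205]), 'ft_torque': array([ 0.01349238,  0.02404734, -0.01859247]), 'grip_force': 0.0, 'gripper_width': 0.08533630506837904}
top {'mtx': array([[413.45740977,   0.        , 323.28206712],
       [  0.        , 413.45740977, 201.21106711],
       [  0.        ,   0.        ,   1.        ]]), 'R': array([[-0.0151815 , -0.99987106,  0.00523293],
       [-0.99447481,  0.01455547, -0.10396147],
       [ 0.1038719 , -0.00678231, -0.99456756]]), 't': array([0.01655324, 0.50365166, 1.10432729])}
side {'mtx': array([[454.257951
[... 157 characters left out ...]
1189, -0.59120809, -0.00340129],
       [-0.3143991 , -0.42400939, -0.84933459],
       [ 0.5006913 ,  0.6860678 , -0.5278439 ]]), 't': array([-0.4051206 ,  0.19719795,  0.85699108])}
{'mtx': array([[309.70691629,   0.        , 319.46899162],
       [  0.        , 309.70691629, 197.57591883],
       [  0.        ,   0.        ,   1.        ]]), 'hand_eye': array([[ 1.44509804e-04, -9.54766517e-01, -2.97356480e-01,
         7.74535256e-02],
       [ 9.99999960e-01,  2.10548509e-04, -1.90057631e-04,
        -1.00778853e-03],
       [ 2.44068626e-04, -2.97356441e-01,  9.54766509e-01,
        -7.06110377e-02],
       [ 0.00000000e+00,  0.00000000e+00,  0.00000000e+00,
         1.00000000e+00]])}
```

View pics/top0.png

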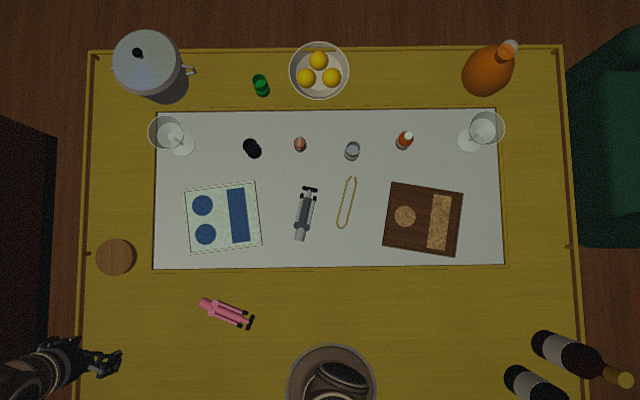

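View pics/side0.png

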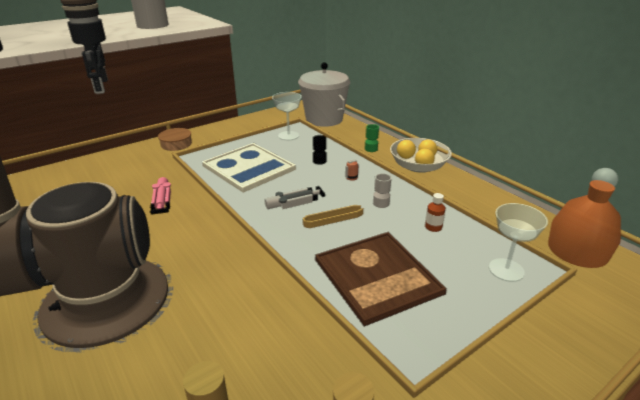

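The top view shows the job's items as follows:
- Corkscrew at (305,213). The pink one at (226,312) is the look-alike.
- Tongs at (347,203) and stopper at (300,144).
- Black jigger at (252,148). The green one at (261,85) and the steel one at (352,150) are not meant.
- Bitters at (405,140). The orange decanter at (488,70) is not it.
- White tray at (223,217) and walnut tray at (423,219).
- Coupes at (170,135) and (482,130).

The side view agrees.

```bash
cat > h.py <<'E'
import numpy as np,cv2
from scipy.spatial.transform import Rotation as Ro
from rig import arm,camera,camera_info
def ray_at(n,uv,z):
    i=camera_info(n);R,t=i["R"],np.asarray(i["t"]);uv=np.atleast_2d(np.float64(uv))
    d=np.c_[uv,np.ones(len(uv))]@np.linalg.inv(i["mtx"]).T@R;c=-R.T@t
    return c+d*((z-c[2])/d[:,2])[:,None]
def cloud(n,d):
    i=camera_info(n);v,u=np.mgrid[:400,:640];K=i["mtx"]
    P=np.stack([(u-K[0,2])/K[0,0]*d,(v-K[1,2])/K[1,1]*d,d],-1)
    return (P-np.asarray(i["t"]))@i["R"]
def tgt(x,y,yaw,z=None):
    """shift in tool units (now), spin to bring tool y axis to world angle yaw (mod pi)"""
    s=arm.read_state();q=s["eef_rot"];R=Ro.from_quat([q[1],q[2],q[3],q[0]]).as_matrix()
    D=np.array([x,y,s["tool_pos"][2] if z is None else z])-s["tool_pos"]
    a=np.arctan2(R[1,1],R[0,1]);e=(yaw-a+np.pi/2)%np.pi-np.pi/2
    print("pos",s["tool_pos"].round(4),"tilt",R[:2,2].round(3),"yaw_y",a.round(3),"shift",(R.T@D/.04).round(2),"spin units",(-e/.08).round(2),"j6",s["joint_pos"][5].round(2),"w",round(s["gripper_width"],4),"F",s["force"].round(1),"t",round(s["time_s"],2))
E
cat > m.py <<'E'
from h import *
print("tip",arm.tip_extent)
z=np.load("top0.npz");p,d=z["p"],z["d"];W=cloud("top",d)
zs=np.load("side0.npz");Ws=cloud("side",zs["d"])
m=(W[100:280,150:510,2]);print("mirror z",np.median(W[150:160,370:390,2]))
# objects : cluster by height above mirror
for n,(u,v,r) in dict(cork=(305,213,32),tongs=(347,203,30),stop=(300,144,14),bj=(252,148,15),bit=(405,140,15),sj=(352,150,15),ca=(175,135,25),cb=(482,130,25)).items():
    S=W[v-r:v+r,u-r:u+r].reshape(-1,3);S=S[(S[:,2]>.013)&(S[:,2]<.2)]
    if n=="tongs":S=S[S[:,1]<np.median(S[:,1])+.04]
    top=np.percentile(S[:,2],98);T=S[S[:,2]>top-.008]
    c=S.mean(0)
    if n in("cork","tongs"):
        (cx,cy),wh,ang=cv2.minAreaRect(np.float32(S[:,:2]*1000));box=cv2.boxPoints(((cx,cy),wh,ang))
        _,_,V=np.linalg.svd(S[:,:2]-c[:2],full_matrices=False)
        print(n,len(S),"rect",cx,cy,wh,ang,"pca",V[0],"top",top)
    else: print(n,len(S),"top",top,"topmean",T.mean(0),"mid",(T.max(0)+T.min(0))/2,"all",c)
    # side
    Q=Ws.reshape(-1,3);Q=Q[(np.hypot(*(Q[:,:2]-c[:2]).T)<.04)&(Q[:,2]>.012)]
    if len(Q):t2=Q[Q[:,2]>np.percentile(Q[:,2],98)-.008];print("    side",len(Q),np.percentile(Q[:,2],98),((t2.max(0)+t2.min(0))/2).round(4))
hsv=cv2.cvtColor(p,cv2.COLOR_RGB2HSV)
def blobs(mask,name):
    k,l,st,ce=cv2.connectedComponentsWithStats(mask.astype(np.uint8))
    for i in range(1,k):
        if st[i,4]<150:continue
        vv,uu=np.nonzero(l==i);P=ray_at("top",np.c_[uu,vv],.015)[:,:2]*1000
        r=cv2.minAreaRect(np.float32(P));print(name,st[i,4],"cen",P.mean(0).round(1),"rect",np.round(r[0],1),np.round(r[1],1),round(r[2],1))
box=np.zeros(p.shape[:2],bool);box[175:262,180:268]=1
blobs(box&(hsv[...,0]>95)&(hsv[...,0]<125)&(hsv[...,1]>100),"blue")
box[:]=0;box[180:260,380:468]=1
c=p.astype(int);blobs(box&(c[...,0]>105),"cork")
blobs(box&(c[...,0]<105)&(c.sum(2)<230)&(hsv[...,1]>60),"wal")
s=cv2.resize(p[100:280,150:510],None,fx=2.2,fy=2.2,interpolation=2);cv2.imwrite("pics/crop0.png",np.clip(s[:,:,::-1]*1.8,0,255).astype(np.uint8))
E
python3 m.py
```

```text
tip 0.0726
mirror z 0.005885190366903952
cork 704 rect 474.1533508300781 60.12764358520508 (130.53823852539062, 122.5838394165039) 29.154130935668945 pca [-0.97693615  0.21353162] top 0.034496250377064774
    side 398 0.031689394698751684 [0.4717 0.0637 0.0287]
tongs 188 rect 501.2695617675781 -55.12152862548828 (30.055877685546875, 146.80410766601562) 74.75897216796875 pca [-0.96343839  0.26792998] top 0.026650319061254375
    side 292 0.024695725615459733 [ 0.5001 -0.0509  0.022 ]
stop 151 top 0.05951044173119374 topmean [0.66214301 0.07135449 0.05498496] mid [0.6616378  0.07118712 0.05653632] all [0.658601   0.07074631 0.04598369]
    side 226 0.057760997008085575 [0.6609 0.0755 0.0551]
bj 273 top 0.08149103086388798 topmean [0.64841433 0.20082214 0.07903346] mid [0.64907315 0.20032754 0.07978032] all [0.64780329 0.1999619  0.05415392]
    side 363 0.08102621316939812 [0.6483 0.203  0.0776]
bit 243 top 0.09299572202949528 topmean [ 0.66693688 -0.21570926  0.09032276] mid [ 0.66690679 -0.21599706  0.08973405] all [ 0.66146492 -0.21135473  0.06280725]
    side 552 0.0907459302164039
[... 439 characters left out ...]
0.4196 0.135 ]
cb 1315 top 0.13965258240006506 topmean [ 0.67628035 -0.41108415  0.13673213] mid [ 0.67273164 -0.40372431  0.13720456] all [ 0.68683671 -0.4184732   0.0935287 ]
    side 906 0.13761106603647386 [ 0.6854 -0.4161  0.1341]
blue 912 cen [470.9 244.2] rect [471.4 244.2] [146.6  47.2] 7.0
blue 308 cen [499.5 343.6] rect [499.5 344.5] [52.6 49.8] 89.2
blue 313 cen [420.3 333.5] rect [419.7 333.8] [51.  53.3] 44.9
cork 2148 cen [ 449.2 -271.8] rect [ 451.5 -267.4] [245.2 217.8] 89.1
cork 801 cen [ 442.3 -307.4] rect [ 443.6 -308.2] [ 49.7 148.7] 79.5
cork 283 cen [ 460.2 -214. ] rect [ 460.6 -214.6] [53.8 54.5] 17.4
wal 3469 cen [ 453.6 -256.1] rect [ 452.7 -263.3] [201.7 179.1] 79.7
```

View pics/crop0.png

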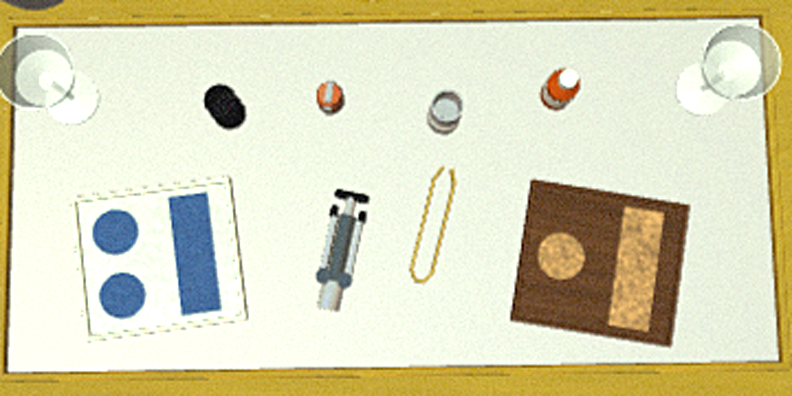

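Crop checked. The black jigger is crop (225,105), the stopper (330,97), the bitters (562,88), the corkscrew (340,250) and the tongs (433,225). The steel jigger at (445,110) and both coupes stay put. Next I refine the corkscrew pose and plan the first move.

Run:
```python
from h import *
z=np.load("top0.npz");p,d=z["p"],z["d"];W=cloud("top",d)
for n,(u0,u1,v0,v1) in dict(cork=(285,325,180,248),tongs=(330,364,170,236)).items():
    S=W[v0:v1,u0:u1].reshape(-1,3);c=p[v0:v1,u0:u1].reshape(-1,3).astype(int)
    uv=np.stack(np.meshgrid(np.arange(u0,u1),np.arange(v0,v1)),-1).reshape(-1,2)
    bg=np.median(c,0);k=(np.abs(c-bg).sum(1)>60)|(S[:,2]>.013)
    lab=np.zeros((v1-v0,u1-u0),np.uint8);lab.reshape(-1)[k]=1
    _,l,st,_=cv2.connectedComponentsWithStats(lab);b=1+st[1:,4].argmax();k=l.reshape(-1)==b
    for zz in(.012,.018,.024):
        P=ray_at("top",uv[k],zz)[:,:2]*1000
        r=cv2.minAreaRect(np.float32(P));print(n,zz,k.sum(),np.round(r[0],1),np.round(r[1],1),round(r[2],1))
tgt(.474,.0615,0)
```

```text
cork 0.012 763 [472.7  62. ] [ 47.8 151.9] 77.0
cork 0.018 763 [472.2  61.7] [ 47.6 151.1] 77.0
cork 0.024 763 [471.8  61.5] [ 47.3 150.3] 77.0
tongs 0.012 241 [502.7 -55.1] [ 31.5 152.1] 74.8
tongs 0.018 241 [502.1 -54.8] [ 31.3 151.3] 74.8
tongs 0.024 241 [501.5 -54.4] [ 31.1 150.5] 74.8
pos [0.1754 0.4945 0.3032] tilt [-0.001 -0.001] yaw_y 1.23 shift [-1.065e+01 -7.710e+00  1.000e-02] spin units 15.37 j6 1.57 w 0.0852 F [ 0.7  0.3 -0.2] t 0.1
```

Emit:
jog_arm:
  offset:
    - [-0.706,-0.513,0]
    - [-0.706,-0.513,0]
    - [-0.706,-0.513,0]
    - [-0.706,-0.513,0]
    - [-0.706,-0.513,0]
  spin: [0,0,0,0,0]
  claw: -1

```text
time_s: 0.52
tool_pos: [0.2746, 0.3494, 0.3035]
eef_rot: [-0.0, 0.169, 0.986, -0.0]
force: [0.8, 1.0, 0.2]
gripper_width: 0.0855
grip_force: 0.0
```

Emit:
jog_arm:
  offset:
    - [-0.706,-0.513,0]
    - [-0.706,-0.513,0]
    - [-0.706,-0.513,0]
    - [-0.706,-0.513,0]
    - [-0.706,-0.513,0]
  spin: [0,0,0,0,0]

```text
time_s: 0.93
tool_pos: [0.3735, 0.2054, 0.3037]
eef_rot: [-0.0, 0.169, 0.986, -0.0]
force: [0.3, 0.5, 0.2]
gripper_width: 0.0854
grip_force: 0.0
```

Emit:
jog_arm:
  offset:
    - [-0.706,-0.513,0]
    - [-0.706,-0.513,0]
    - [-0.706,-0.513,0]
    - [-0.706,-0.513,0]
    - [-0.706,-0.513,0]
  spin: [0,0,0,0,0]

```text
time_s: 1.35
tool_pos: [0.4723, 0.0614, 0.3036]
eef_rot: [-0.0, 0.17, 0.985, -0.0]
force: [0.9, 1.3, -0.1]
gripper_width: 0.0854
grip_force: 0.0
```

Emit:
jog_arm:
  offset:
    - [0,0,0.6]
    - [0,0,0.6]
    - [0,0,0.6]
    - [0,0,0]
    - [0,0,0]
  spin: [-0.72,-0.72,0,0,0]

```text
time_s: 1.77
tool_pos: [0.471, 0.0629, 0.231]
eef_rot: [-0.002, 0.113, 0.994, -0.0]
force: [-0.0, 0.7, 0.0]
gripper_width: 0.0857
grip_force: 0.0
```

```bash
cat >> h.py <<'E'
def wrist_at(uv,z,s):
    i=camera_info("wrist");K=i["mtx"];H=np.asarray(i["hand_eye"]);q=s["eef_rot"]
    R=Ro.from_quat([q[1],q[2],q[3],q[0]]).as_matrix()
    a=(np.atleast_2d(np.float64(uv))-K[:2,2])/K[0,0];th=np.linalg.norm(a,axis=1)+1e-9
    d=np.c_[a*(np.sin(th)/th)[:,None],np.cos(th)]@H[:3,:3].T@R.T
    c=R@H[:3,3]+s["tool_pos"]
    return c+d*((z-c[2])/d[:,2])[:,None]
def shot(name):
    s=arm.read_state();p,d=camera("wrist");cv2.imwrite(f"pics/{name}.png",p[:,:,::-1]);return s,p,d
E
python3 - <<'E'
from h import *
tgt(.472,.063,1.344)
s,p,d=shot("w1");np.savez("w1.npz",p=p,s=np.r_[s["tool_pos"],s["eef_rot"]])
E
```

```text
pos [0.471  0.0629 0.231 ] tilt [-0.003 -0.   ] yaw_y 1.345 shift [-0.02  0.01 -0.  ] spin units 0.01 j6 0.36 w 0.0857 F [-0.   0.7  0. ] t 1.77
```

View pics/w1.png

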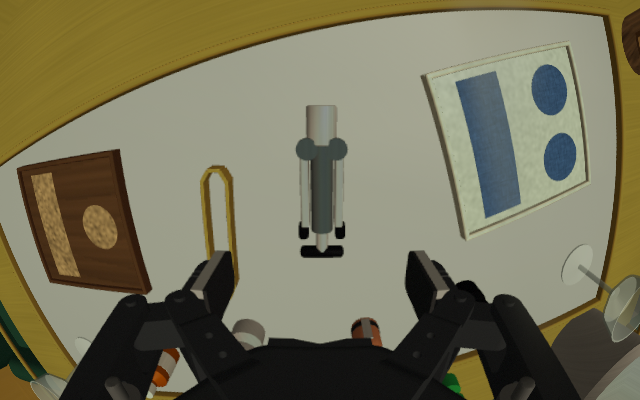

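The wrist view shows the corkscrew centred, with ends at (321,105) and (322,257). The tongs are at (218,215), the walnut inset at (55,225) and round at (100,227), and the white inset at (488,145).

Run:
```python
from h import *
z=np.load("w1.npz");p=z["p"];s=dict(tool_pos=z["s"][:3],eef_rot=z["s"][3:])
hsv=cv2.cvtColor(p,cv2.COLOR_RGB2HSV)
def go(name,box,mask,zz,mn=300):
    b=np.zeros(p.shape[:2],np.uint8);u0,u1,v0,v1=box;b[v0:v1,u0:u1]=mask[v0:v1,u0:u1]
    k,l,st,_=cv2.connectedComponentsWithStats(b)
    for i in range(1,k):
        if st[i,4]<mn:continue
        vv,uu=np.nonzero(l==i);P=wrist_at(np.c_[uu,vv],zz,s)[:,:2]*1000
        r=cv2.minAreaRect(np.float32(P));print(name,st[i,4],"rect",np.round(r[0],1),np.round(r[1],1),round(r[2],1))
go("blue",(430,620,30,250),(hsv[...,0]>95)&(hsv[...,0]<125)&(hsv[...,1]>110),.015)
go("cork",(20,130,155,290),p[...,0]>125,.015)
c=p.astype(int);bg=np.median(c[120:250,250:290].reshape(-1,3),0)
D=np.abs(c-bg).sum(2)>50
for zz in(.012,.02):go("screw",(280,365,95,268),D,zz)
for zz in(.012,.02):go("tongs",(190,250,155,245),(hsv[...,1]>110),zz)
print(wrist_at([[321,105],[322,257]],.02,s))
```

```text
blue 1124 rect [417.6 340.2] [48.1 55.8] 64.3
blue 1147 rect [495.8 346.2] [55.4 54.9] 87.6
cork 325 rect [ 346.8 -272.6] [130.9  15.2] 79.9
cork 1747 rect [ 441.  -306.1] [ 50.1 149.8] 79.8
cork 1553 rect [ 491.4 -391.5] [184.7 159.7] 25.1
cork 958 rect [ 457.3 -212. ] [55.8 55.5] 58.8
screw 5153 rect [471.2  63.3] [ 49.1 155.1] 77.2
screw 5153 rect [469.1  63.7] [ 47.8 150.8] 77.2
tongs 1292 rect [468.9 -45.7] [35.3 86.3] 75.0
tongs 1292 rect [466.8 -42.2] [34.4 84. ] 75.0
[[0.39561591 0.08047561 0.02      ]
 [0.54267418 0.04792781 0.02      ]]
```

Emit:
jog_arm:
  offset:
    - [0,0,0.8]
    - [0,0,0.8]
    - [0,0,0.8]
    - [0,0,0.8]
    - [0,0,0.5]
  spin: [0,0,0,0,0]
  grip_force: 40

```text
time_s: 2.23
tool_pos: [0.4719, 0.0634, 0.0831]
eef_rot: [0.0, 0.112, 0.994, 0.0]
force: [-0.3, -0.3, 0.9]
gripper_width: 0.0852
grip_force: 0.0
```

Emit:
jog_arm:
  offset:
    - [0,0,0]
    - [0,0,0]
    - [0,0,0]
    - [0,0,0]
    - [0,0,0]
  spin: [0,0,0,0,0]
  claw: 1

```text
time_s: 2.65
tool_pos: [0.4736, 0.0635, 0.0866]
eef_rot: [0.002, 0.112, 0.994, 0.001]
force: [-0.2, 0.7, 6.0]
gripper_width: 0.0392
grip_force: 41.0
```

Emit:
jog_arm:
  offset:
    - [0,0,0]
    - [0,0,0]
    - [0,0,0]
    - [0,0,0]
    - [0,0,0]
  spin: [0,0,0,0,0]

```text
time_s: 3.07
tool_pos: [0.4737, 0.0635, 0.0866]
eef_rot: [0.002, 0.113, 0.994, 0.001]
force: [-0.9, 1.3, 5.8]
gripper_width: 0.0389
grip_force: 40.9
```

```bash
python3 -c "
from h import *
print(arm.tip_extent);tgt(.4423,-.3063,1.389,.2)"
```

```text
0.0726
pos [0.4737 0.0635 0.0866] tilt [0.005 0.001] yaw_y 1.345 shift [-1.32 -9.18 -2.85] spin units -0.55 j6 0.36 w 0.0389 F [-0.9  1.3  5.8] t 3.07
```

Emit:
jog_arm:
  offset:
    - [0,0,-0.3]
    - [0,0,-0.7]
    - [0,0,-0.9]
    - [0,0,-0.9]
    - [0,0,0]
  spin: [0,0,0,0,0]

```text
time_s: 3.48
tool_pos: [0.475, 0.0635, 0.2043]
eef_rot: [0.006, 0.113, 0.994, 0.001]
force: [1.5, 0.5, -1.2]
gripper_width: 0.0386
grip_force: 41.1
```

Emit:
jog_arm:
  offset:
    - [-0.13,-0.92,0]
    - [-0.13,-0.92,0]
    - [-0.13,-0.92,0]
    - [-0.13,-0.92,0]
    - [-0.13,-0.92,0]
  spin: [0,0,0,0,0]

```text
time_s: 3.9
tool_pos: [0.4558, -0.1236, 0.197]
eef_rot: [0.001, 0.112, 0.994, -0.0]
force: [0.4, -0.1, -1.4]
gripper_width: 0.039
grip_force: 41.2
```

Emit:
jog_arm:
  offset:
    - [-0.13,-0.92,0]
    - [-0.13,-0.92,0]
    - [-0.13,-0.92,0]
    - [-0.13,-0.92,0]
    - [-0.13,-0.92,0]
  spin: [0,0,0,0,0]

```text
time_s: 4.32
tool_pos: [0.4399, -0.3092, 0.1969]
eef_rot: [0.001, 0.113, 0.994, -0.0]
force: [0.1, 0.4, -2.0]
gripper_width: 0.0389
grip_force: 41.2
```

Emit:
jog_arm:
  offset:
    - [0,0,0]
    - [0,0,0]
    - [0,0,0]
  spin: [-0.55,0,0]

```text
time_s: 4.57
tool_pos: [0.44, -0.3074, 0.1963]
eef_rot: [0.0, 0.092, 0.996, 0.0]
force: [0.0, 0.9, -1.5]
gripper_width: 0.0387
grip_force: 41.3
```

Run:
```python
from h import *
tgt(.4423,-.3063,1.389,.0975)
s,p,d=shot("w2");np.savez("w2.npz",p=p,s=np.r_[s["tool_pos"],s["eef_rot"]])
```

```text
pos [ 0.44   -0.3074  0.1963] tilt [0. 0.] yaw_y 1.387 shift [-0.05  0.04  2.47] spin units -0.02 j6 -0.43 w 0.0387 F [ 0.   0.9 -1.5] t 4.57
```

View pics/w2.png

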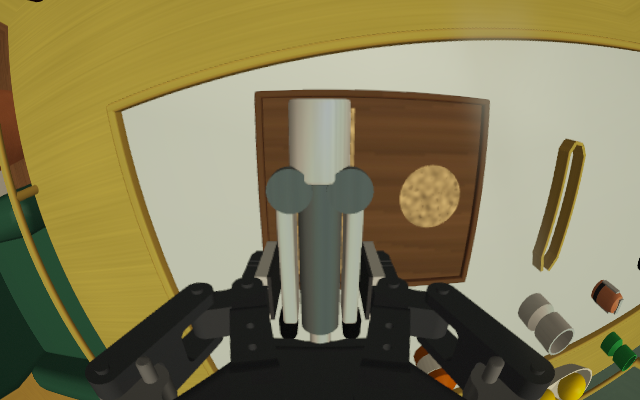

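The corkscrew is held straight, with its near end at about (320,99). The walnut round inset is at (430,196). I'll check where the grip lies along the corkscrew.

Run:
```python
from h import *
z=np.load("w2.npz");s=dict(tool_pos=z["s"][:3],eef_rot=z["s"][3:]);p=z["p"]
for zz in(.125,.13,.14):
    P=wrist_at([[320,99],[320,180]],zz,s)-s["tool_pos"];print(zz,np.linalg.norm(P[:,:2],axis=1))
b=np.zeros(p.shape[:2],np.uint8);b[150:240,385:475]=p[150:240,385:475,0]>125
vv,uu=np.nonzero(b);P=wrist_at(np.c_[uu,vv],.015,s)[:,:2]*1000;print(cv2.minAreaRect(np.float32(P)))
```

```text
0.125 [0.07990041 0.0420859 ]
0.13 [0.07982017 0.04333857]
0.14 [0.07965968 0.04584392]
((464.8590393066406, -196.3080291748047), (91.37515258789062, 58.09091567993164), 65.31746673583984)
```

Emit:
jog_arm:
  offset:
    - [-0.16,0.04,0]
    - [0,0,0.8]
    - [0,0,0.8]
    - [0,0,0.5]
    - [0,0,0.2]
  spin: [0,0,0,0,0]

```text
time_s: 5.03
tool_pos: [0.446, -0.3045, 0.1009]
eef_rot: [-0.002, 0.09, 0.996, 0.001]
force: [-0.7, 0.3, -1.6]
gripper_width: 0.039
grip_force: 41.3
```

Emit:
jog_arm:
  offset:
    - [0,0,0.12]
    - [0,0,0.05]
    - [0,0,0]
    - [0,0,0]
  spin: [0,0,0,0]

```text
time_s: 5.37
tool_pos: [0.4477, -0.3071, 0.0986]
eef_rot: [0.001, 0.091, 0.996, -0.001]
force: [-0.5, 0.2, -1.9]
gripper_width: 0.0386
grip_force: 41.3
```

```bash
python3 -c "
from h import *
tgt(.4463,-.307,1.389,.0965)"
```

```text
pos [ 0.4477 -0.3071  0.0986] tilt [ 0.002 -0.001] yaw_y 1.389 shift [ 0.03 -0.    0.05] spin units 0.01 j6 -0.42 w 0.0386 F [-0.5  0.2 -1.9] t 5.37
```

Emit:
jog_arm:
  offset:
    - [0.03,0,0.02]
    - [0,0,0.02]
    - [0,0,0]
  spin: [0,0,0]

```text
time_s: 5.62
tool_pos: [0.4459, -0.3069, 0.0966]
eef_rot: [0.001, 0.091, 0.996, -0.0]
force: [-0.9, -0.7, 5.3]
gripper_width: 0.0389
grip_force: 42.0
```

Emit:
jog_arm:
  offset:
    - [0,0,0]
    - [0,0,0]
    - [0,0,0]
    - [0,0,0]
    - [0,0,0]
  spin: [0,0,0,0,0]
  claw: -0.4

```text
time_s: 6.03
tool_pos: [0.4456, -0.3066, 0.0954]
eef_rot: [-0.0, 0.091, 0.996, 0.0]
force: [0.0, 0.4, -0.4]
gripper_width: 0.0599
grip_force: 0.0
```

Emit:
jog_arm:
  offset:
    - [0,0,-0.3]
    - [0,0,-0.8]
    - [0,0,-0.9]
    - [0,0,-0.9]
    - [0,0,0]
  spin: [0,0,0,0,0]

```text
time_s: 6.45
tool_pos: [0.4478, -0.3081, 0.2188]
eef_rot: [0.005, 0.091, 0.996, -0.003]
force: [0.8, 0.1, 0.8]
gripper_width: 0.0599
grip_force: 0.0
```

Run:
```python
from h import *
s,p,d=shot("w3");np.savez("w3.npz",p=p,s=np.r_[s["tool_pos"],s["eef_rot"]])
tgt(.662,.0728,1.389,.2)
P,d=camera("top");cv2.imwrite("pics/t3.png",cv2.resize(P[170:270,370:480],None,fx=5,fy=5)[:,:,::-1]);np.savez("t3.npz",p=P,d=d)
```

```text
pos [ 0.4472 -0.3077  0.2157] tilt [ 0.006 -0.004] yaw_y 1.389 shift [-3.56 10.33  0.39] spin units 0.0 j6 -0.42 w 0.06 F [-0.1  0.  -0.3] t 6.5
```

View pics/w3.png

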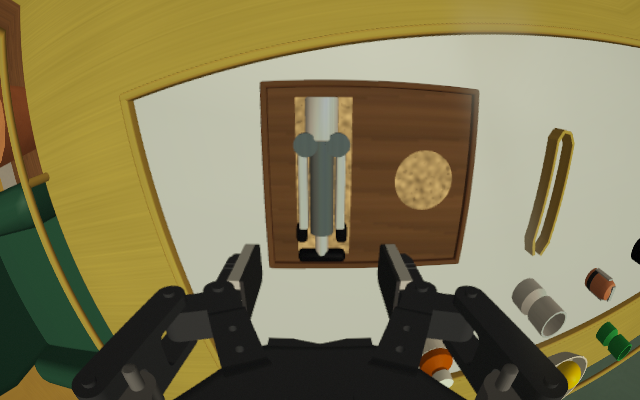

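The corkscrew lies along the cork inset, with its near end flush at v=97 and the lateral error about 1–2 mm. Next is the stopper.

Emit:
jog_arm:
  offset:
    - [-0.3,0.86,0]
    - [-0.3,0.86,0]
    - [-0.3,0.86,0]
    - [-0.3,0.86,0]
    - [-0.3,0.86,0]
  spin: [0,0,0,0,0]

```text
time_s: 6.97
tool_pos: [0.5355, -0.1466, 0.2096]
eef_rot: [-0.001, 0.091, 0.996, 0.0]
force: [0.1, -0.1, -0.1]
gripper_width: 0.0596
grip_force: 0.0
```

Emit:
jog_arm:
  offset:
    - [-0.29,0.86,0]
    - [-0.29,0.86,0]
    - [-0.29,0.86,0]
    - [-0.29,0.86,0]
    - [-0.29,0.86,0]
  spin: [0,0,0,0,0]

```text
time_s: 7.38
tool_pos: [0.6237, 0.0122, 0.2093]
eef_rot: [-0.002, 0.091, 0.996, -0.0]
force: [1.1, -1.2, -0.3]
gripper_width: 0.06
grip_force: 0.0
```

Emit:
jog_arm:
  offset:
    - [-0.29,0.86,0]
    - [-0.29,0.86,0]
    - [0,0,0]
    - [0,0,0]
    - [0,0,0]
  spin: [0,0,0,0,0]

```text
time_s: 7.8
tool_pos: [0.6583, 0.0738, 0.2096]
eef_rot: [-0.002, 0.09, 0.996, -0.0]
force: [-0.0, -0.6, -0.0]
gripper_width: 0.0597
grip_force: 0.0
```

Run:
```python
from h import *
tgt(.66,.0735,1.389,.094)
s,p,d=shot("w4");np.savez("w4.npz",p=p,s=np.r_[s["tool_pos"],s["eef_rot"]])
```

```text
pos [0.6583 0.0738 0.2096] tilt [-0.003 -0.001] yaw_y 1.39 shift [-0.05  0.    2.89] spin units 0.01 j6 0.29 w 0.0597 F [-0.  -0.6 -0. ] t 7.8
```

View pics/w4.png

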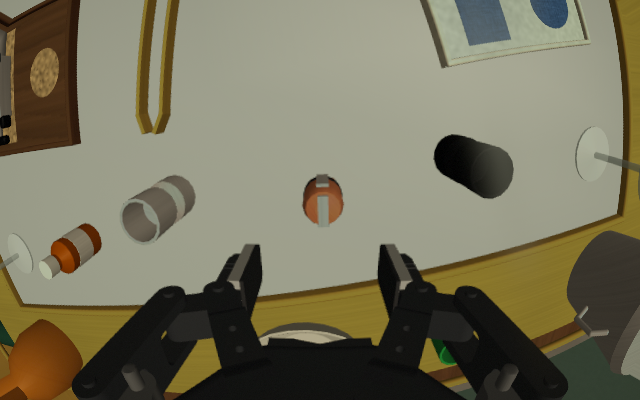

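The stopper is at u 303–343, v 174–227, close to under the gripper. Computing its exact centre.

Run:
```python
from h import *
z=np.load("w4.npz");s=dict(tool_pos=z["s"][:3],eef_rot=z["s"][3:]);p=z["p"]
hsv=cv2.cvtColor(p,cv2.COLOR_RGB2HSV)
m=np.zeros((400,640),np.uint8);m[165:235,295:352]=(hsv[165:235,295:352,1]>90)
vv,uu=np.nonzero(m);print(uu.min(),uu.max(),vv.min(),vv.max())
a=s["eef_rot"]; R=Ro.from_quat([a[1],a[2],a[3],a[0]]).as_matrix()
for zz,uv in((.005,[(uu.min()+uu.max())/2,vv.min()]),(.041,[uu.min(),195]),(.041,[uu.max(),195]),(.054,[323,(vv.max())])):
    P=wrist_at([uv],zz,s)[0];print(zz,uv,P.round(4),(R.T@(P-s["tool_pos"]))[:2].round(4))
```

```text
303 343 178 223
0.005 [np.float64(323.0), np.int64(178)] [0.6476 0.078  0.005 ] [0.0106 0.0024]
0.041 [np.int64(303), 195] [0.65   0.0608 0.041 ] [ 0.0053 -0.0141]
0.041 [np.int64(343), 195] [0.6558 0.0926 0.041 ] [0.0053 0.0182]
0.054 [323, np.int64(223)] [0.6717 0.0732 0.054 ] [-0.0138  0.002 ]
```

Emit:
jog_arm:
  offset:
    - [-0.08,0.05,0.6]
    - [0,0,0.8]
    - [0,0,0.8]
    - [0,0,0.5]
    - [0,0,0.18]
  spin: [0,0,0,0,0]

```text
time_s: 8.27
tool_pos: [0.6598, 0.0734, 0.0922]
eef_rot: [-0.003, 0.092, 0.996, -0.001]
force: [-0.6, -0.3, -0.6]
gripper_width: 0.0598
grip_force: 0.0
```

Emit:
jog_arm:
  offset:
    - [0,0,0]
    - [0,0,0]
    - [0,0,0]
    - [0,0,0]
    - [0,0,0]
  spin: [0,0,0,0,0]
  claw: 1
  grip_force: 30

```text
time_s: 8.68
tool_pos: [0.6633, 0.0753, 0.0979]
eef_rot: [0.001, 0.091, 0.996, 0.0]
force: [-0.0, 0.3, -0.8]
gripper_width: 0.0326
grip_force: 29.8
```

Emit:
jog_arm:
  offset:
    - [0,0,0]
    - [0,0,0]
    - [0,0,-0.3]
    - [0,0,-0.7]
    - [0,0,-0.8]
  spin: [0,0,0,0,0]

```text
time_s: 9.1
tool_pos: [0.6611, 0.0753, 0.1674]
eef_rot: [-0.002, 0.091, 0.996, -0.0]
force: [-0.2, 0.8, -0.9]
gripper_width: 0.0327
grip_force: 30.1
```

Emit:
jog_arm:
  offset:
    - [0,0,-0.6]
    - [0,0,0]
    - [0,0,0]
  spin: [0,0,0]

```text
time_s: 9.35
tool_pos: [0.6633, 0.0755, 0.1948]
eef_rot: [0.002, 0.091, 0.996, 0.0]
force: [-0.0, -0.3, -1.1]
gripper_width: 0.0326
grip_force: 30.1
```

Run:
```python
from h import *
tgt(.458,-.2124,1.389,.2)
s,p,d=shot("w5");cv2.imwrite("pics/w5c.png",cv2.resize(p[120:320,220:420,::-1],None,fx=2,fy=2))
```

```text
pos [0.6633 0.0755 0.1948] tilt [0.004 0.001] yaw_y 1.389 shift [ 3.75 -8.01 -0.15] spin units 0.0 j6 0.29 w 0.0326 F [-0.  -0.3 -1.1] t 9.35
```

View pics/w5c.png

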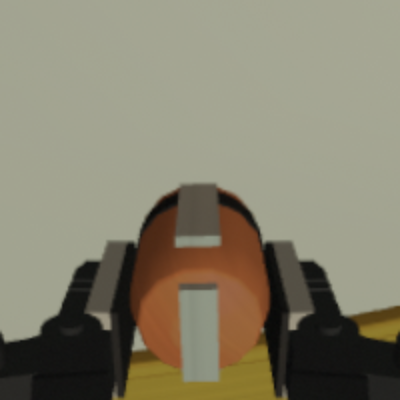

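Emit:
jog_arm:
  offset:
    - [0.375,-0.8,0]
    - [0.375,-0.8,0]
    - [0.375,-0.8,0]
    - [0.375,-0.8,0]
    - [0.375,-0.8,0]
  spin: [0,0,0,0,0]

```text
time_s: 9.82
tool_pos: [0.5578, -0.0693, 0.1904]
eef_rot: [-0.002, 0.09, 0.996, 0.0]
force: [0.9, 0.1, 0.4]
gripper_width: 0.0326
grip_force: 30.1
```

Emit:
jog_arm:
  offset:
    - [0.375,-0.8,0]
    - [0.375,-0.8,0]
    - [0.375,-0.8,0]
    - [0.375,-0.8,0]
    - [0.375,-0.8,0]
  spin: [0,0,0,0,0]

```text
time_s: 10.23
tool_pos: [0.4551, -0.213, 0.1907]
eef_rot: [-0.001, 0.091, 0.996, 0.001]
force: [0.1, -0.5, 0.5]
gripper_width: 0.0329
grip_force: 30.1
```

Emit:
jog_arm:
  offset:
    - [0,0,0.6]
    - [0,0,0.6]
    - [0,0,0.5]
    - [0,0,0.2]
    - [0,0,0]
  spin: [0,0,0,0,0]

```text
time_s: 10.65
tool_pos: [0.4552, -0.2114, 0.1132]
eef_rot: [-0.003, 0.091, 0.996, 0.001]
force: [0.1, 0.5, -0.6]
gripper_width: 0.0326
grip_force: 30.2
```

Emit:
jog_arm:
  offset:
    - [0,0,0]
    - [0,0,0]
    - [0,0,0]
  spin: [0,0,0]

```text
time_s: 10.9
tool_pos: [0.458, -0.2124, 0.1174]
eef_rot: [0.001, 0.09, 0.996, -0.0]
force: [-0.1, -0.3, -0.7]
gripper_width: 0.0322
grip_force: 30.2
```

```bash
python3 -c "
from h import *
tgt(.4585,-.2124,1.389,.108)"
```

```text
pos [ 0.458  -0.2124  0.1174] tilt [ 0.002 -0.001] yaw_y 1.39 shift [-0.01  0.    0.24] spin units 0.01 j6 -0.25 w 0.0322 F [-0.1 -0.3 -0.7] t 10.9
```

Emit:
jog_arm:
  offset:
    - [0,0,0.1]
    - [0,0,0.08]
    - [0,0,0.05]
    - [0,0,0]
    - [0,0,0]
  spin: [0,0,0,0,0]

```text
time_s: 11.32
tool_pos: [0.4574, -0.2123, 0.1077]
eef_rot: [0.0, 0.091, 0.996, -0.0]
force: [0.0, 1.7, 5.8]
gripper_width: 0.0325
grip_force: 30.6
```

Emit:
jog_arm:
  offset:
    - [0,0,0]
    - [0,0,0]
  spin: [0,0]

```text
time_s: 11.48
tool_pos: [0.4574, -0.2123, 0.1077]
eef_rot: [0.0, 0.091, 0.996, -0.0]
force: [-2.0, 0.5, 5.8]
gripper_width: 0.0325
grip_force: 30.7
```

Emit:
jog_arm:
  offset:
    - [0,0,0]
    - [0,0,0]
    - [0,0,0]
    - [0,0,0]
    - [0,0,0]
  spin: [0,0,0,0,0]
  claw: -0.4

```text
time_s: 11.9
tool_pos: [0.4572, -0.2123, 0.1069]
eef_rot: [-0.0, 0.091, 0.996, 0.0]
force: [0.5, -0.3, -1.0]
gripper_width: 0.0595
grip_force: 0.0
```

Emit:
jog_arm:
  offset:
    - [0,0,-0.4]
    - [0,0,-0.8]
    - [0,0,-0.8]
    - [0,0,-0.5]
    - [0,0,0]
  spin: [0,0,0,0,0]

```text
time_s: 12.32
tool_pos: [0.459, -0.2131, 0.2118]
eef_rot: [0.003, 0.091, 0.996, -0.001]
force: [-0.3, -0.5, 0.3]
gripper_width: 0.0599
grip_force: 0.0
```

Emit:
jog_arm:
  offset:
    - [0,0,0]
    - [0,0,0]
  spin: [0,0]

```text
time_s: 12.48
tool_pos: [0.4569, -0.2122, 0.2063]
eef_rot: [-0.0, 0.091, 0.996, 0.0]
force: [0.5, -0.6, -0.4]
gripper_width: 0.0599
grip_force: 0.0
```

Run:
```python
from h import *
tgt(.4997,-.053,1.306,.2)
s,p,d=shot("w6");np.savez("w6.npz",p=p,s=np.r_[s["tool_pos"],s["eef_rot"]])
```

```text
pos [ 0.4569 -0.2122  0.2063] tilt [-0.001  0.   ] yaw_y 1.389 shift [-0.33  4.11  0.16] spin units 1.04 j6 -0.25 w 0.0599 F [ 0.5 -0.6 -0.4] t 12.48
```

View pics/w6.png

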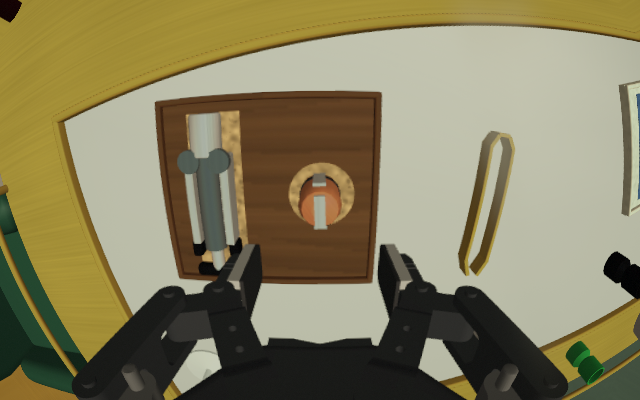

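The stopper stands in its round inset, whose mid column is about 321 against about 320 for the stopper. The near gap of about 13 mm against the ideal 12 shows it is centred. The tongs are at (487,205).

Emit:
jog_arm:
  offset:
    - [-0.07,0.82,0]
    - [-0.07,0.82,0]
    - [-0.07,0.82,0]
    - [-0.06,0.82,0]
    - [-0.06,0.82,0]
  spin: [0,0,0,0,0]

```text
time_s: 12.95
tool_pos: [0.4992, -0.0519, 0.2055]
eef_rot: [-0.001, 0.091, 0.996, 0.0]
force: [0.3, -0.7, 0.1]
gripper_width: 0.0596
grip_force: 0.0
```

Emit:
jog_arm:
  offset:
    - [0,0,0]
    - [0,0,0]
    - [0,0,0]
    - [0,0,0]
  spin: [0.52,0.52,0,0]

```text
time_s: 13.28
tool_pos: [0.4993, -0.0532, 0.2058]
eef_rot: [-0.001, 0.131, 0.991, -0.0]
force: [0.1, -0.4, 0.4]
gripper_width: 0.0598
grip_force: 0.0
```

Run:
```python
from h import *
tgt(.4997,-.053,1.306,.09)
s,p,d=shot("w7");np.savez("w7.npz",p=p,s=np.r_[s["tool_pos"],s["eef_rot"]])
hsv=cv2.cvtColor(p,cv2.COLOR_RGB2HSV);m=np.zeros((400,640),np.uint8);m[80:290,280:370]=hsv[80:290,280:370,1]>85
k,l,st,_=cv2.connectedComponentsWithStats(m);print(st)
i=1+st[1:,4].argmax();vv,uu=np.nonzero(l==i)
for zz in(.005,.014,.023):
    r=cv2.minAreaRect(np.float32(wrist_at(np.c_[uu,vv],zz,s)[:,:2]*1000));print(r)
cv2.imwrite("pics/w7c.png",p[60:300,200:440,::-1])
```

```text
pos [ 0.4993 -0.0532  0.2058] tilt [-0.002  0.   ] yaw_y 1.307 shift [-0.02  0.01  2.9 ] spin units 0.02 j6 0.16 w 0.0598 F [ 0.1 -0.4  0.4] t 13.28
[[     0      0    640    400 254200]
 [   304    109     36    163   1800]]
((504.6153869628906, -53.775177001953125), (31.823497772216797, 157.9905548095703), 75.13784790039062)
((501.95562744140625, -53.11653137207031), (30.769027709960938, 152.7555694580078), 75.13783264160156)
((499.29583740234375, -52.45791244506836), (29.714595794677734, 147.52066040039062), 75.13783264160156)
```

View pics/w7c.png

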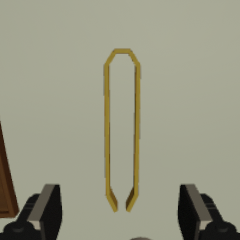

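The crop shows the tongs straight and centred between the fingers, at columns 105–141 and rows 48–212.

Emit:
jog_arm:
  offset:
    - [-0.03,0,0.7]
    - [0,0,0.8]
    - [0,0,0.8]
    - [0,0,0.4]
    - [0,0,0.16]
  spin: [0,0,0,0,0]

```text
time_s: 13.75
tool_pos: [0.4987, -0.054, 0.0893]
eef_rot: [-0.003, 0.132, 0.991, -0.0]
force: [-0.2, -0.9, 0.9]
gripper_width: 0.0599
grip_force: 0.0
```

Emit:
jog_arm:
  offset:
    - [0,0,0]
    - [0,0,0]
    - [0,0,0]
    - [0,0,0]
    - [0,0,0]
  spin: [0,0,0,0,0]
  claw: 1
  grip_force: 25

```text
time_s: 14.17
tool_pos: [0.5019, -0.0539, 0.0941]
eef_rot: [0.001, 0.132, 0.991, -0.0]
force: [0.2, -0.4, 1.9]
gripper_width: 0.0279
grip_force: 25.4
```

Emit:
jog_arm:
  offset:
    - [0,0,0]
    - [0,0,0]
  spin: [0,0]

```text
time_s: 14.33
tool_pos: [0.5019, -0.0539, 0.094]
eef_rot: [0.001, 0.132, 0.991, -0.0]
force: [0.1, -0.9, 7.1]
gripper_width: 0.028
grip_force: 26.3
```

Emit:
jog_arm:
  offset:
    - [0,0,-0.3]
    - [0,0,-0.7]
    - [0,0,-0.8]
    - [0,0,-0.7]
    - [0,0,0]
  spin: [0,0,0,0,0]

```text
time_s: 14.75
tool_pos: [0.5032, -0.0539, 0.1984]
eef_rot: [0.004, 0.132, 0.991, 0.0]
force: [1.5, -0.4, -1.2]
gripper_width: 0.0278
grip_force: 24.9
```

Run:
```python
from h import *
tgt(.4685,.2462,1.693,.2)
```

```text
pos [ 0.5032 -0.0539  0.1984] tilt [ 0.008 -0.001] yaw_y 1.306 shift [ 2.8   7.01 -0.05] spin units -4.84 j6 0.16 w 0.0278 F [ 1.5 -0.4 -1.2] t 14.75
```

Emit:
jog_arm:
  offset:
    - [0.34,0.88,0]
    - [0.34,0.88,0]
    - [0.34,0.88,0]
    - [0.34,0.88,0]
    - [0.34,0.88,0]
  spin: [0,0,0,0,0]

```text
time_s: 15.17
tool_pos: [0.4806, 0.1354, 0.1922]
eef_rot: [-0.0, 0.132, 0.991, -0.0]
force: [1.3, -0.8, -0.3]
gripper_width: 0.0283
grip_force: 24.9
```

Emit:
jog_arm:
  offset:
    - [0.34,0.88,0]
    - [0.34,0.88,0]
    - [0.34,0.88,0]
    - [0,0,0]
    - [0,0,0]
  spin: [0,0,0,-0.97,-0.97]

```text
time_s: 15.58
tool_pos: [0.4688, 0.2488, 0.1918]
eef_rot: [-0.0, 0.051, 0.999, -0.0]
force: [-0.0, -0.3, -0.2]
gripper_width: 0.0281
grip_force: 25.0
```

Emit:
jog_arm:
  offset:
    - [0,0,0]
    - [0,0,0]
    - [0,0,0]
    - [0,0,0]
    - [0,0,0]
  spin: [-0.97,-0.97,-0.97,0,0]

```text
time_s: 16.0
tool_pos: [0.4694, 0.2465, 0.1921]
eef_rot: [-0.0, -0.061, 0.998, -0.0]
force: [-0.6, -0.4, -1.2]
gripper_width: 0.0285
grip_force: 25.0
```

Run:
```python
from h import *
tgt(.4685,.2462,1.693,.104)
s,p,d=shot("w8");np.savez("w8.npz",p=p,s=np.r_[s["tool_pos"],s["eef_rot"]])
hsv=cv2.cvtColor(p,cv2.COLOR_RGB2HSV);m=((hsv[...,0]>95)&(hsv[...,0]<130)&(hsv[...,1]>90)).astype(np.uint8)
k,l,st,_=cv2.connectedComponentsWithStats(m)
for i in range(1,k):
    if st[i,4]<500:continue
    vv,uu=np.nonzero(l==i);print(st[i],cv2.minAreaRect(np.float32(wrist_at(np.c_[uu,vv],.015,s)[:,:2]*1000)))
```

```text
pos [0.4694 0.2465 0.1921] tilt [-0.001 -0.   ] yaw_y 1.692 shift [ 0.02 -0.    2.2 ] spin units -0.01 j6 0.36 w 0.0285 F [-0.6 -0.4 -1.2] t 16.0
[ 299  115   43  159 6100] ((471.046142578125, 246.6593780517578), (141.73973083496094, 33.85787582397461), 6.763986110687256)
[ 402  118   62   66 3178] ((416.15777587890625, 336.2703857421875), (55.79473876953125, 56.5757942199707), 53.18085479736328)
[ 395  210   58   56 2508] ((496.1815185546875, 345.8353576660156), (55.70808029174805, 56.15848922729492), 6.409514904022217)
```

View pics/w8.png

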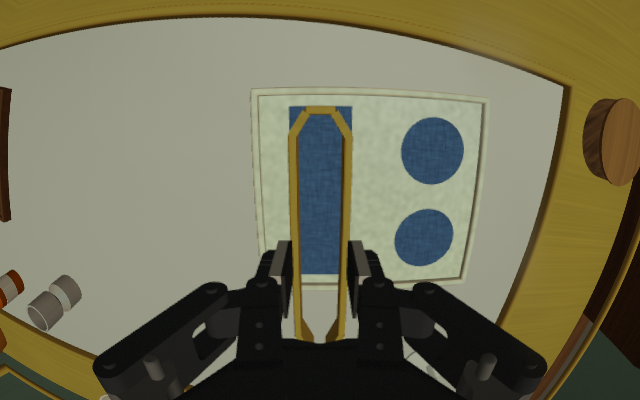

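Tongs are held straight, with the closed end at (320,107). The inset below spans u 289–352. I'll check the tongs' centre along the tool.

Run:
```python
from h import *
z=np.load("w8.npz");s=dict(tool_pos=z["s"][:3],eef_rot=z["s"][3:])
for zz in(.103,.112,.121):
    P=wrist_at([[320,107]],zz,s)-s["tool_pos"];print(zz,np.linalg.norm(P[:,:2],axis=1))
```

```text
0.103 [0.07633545]
0.112 [0.07641308]
0.121 [0.07649071]
```

Emit:
jog_arm:
  offset:
    - [0,0,0.6]
    - [0,0,0.7]
    - [0,0,0.5]
    - [0,0,0.2]
    - [0,0,0]
  spin: [0,0,0,0,0]

```text
time_s: 16.47
tool_pos: [0.4685, 0.2458, 0.1106]
eef_rot: [-0.002, -0.061, 0.998, -0.001]
force: [0.1, -0.4, -1.3]
gripper_width: 0.0279
grip_force: 25.0
```

Emit:
jog_arm:
  offset:
    - [0,0,0.1]
    - [0,0,0.08]
    - [0,0,0.04]
    - [0,0,0]
    - [0,0,0]
  spin: [0,0,0,0,0]

```text
time_s: 16.88
tool_pos: [0.47, 0.2467, 0.1045]
eef_rot: [0.0, -0.061, 0.998, 0.0]
force: [-0.3, -0.3, -1.1]
gripper_width: 0.0276
grip_force: 25.0
```

```bash
python3 -c "
from h import *
tgt(.469,.2468,1.691,.104)"
```

```text
pos [0.47   0.2467 0.1045] tilt [0.001 0.   ] yaw_y 1.694 shift [0.02 0.01 0.01] spin units 0.04 j6 0.36 w 0.0276 F [-0.3 -0.3 -1.1] t 16.88
```

Emit:
jog_arm:
  offset:
    - [0.02,0,0.03]
    - [0,0,0]
    - [0,0,0]
  spin: [0,0,0]

```text
time_s: 17.13
tool_pos: [0.4697, 0.2467, 0.104]
eef_rot: [0.001, -0.061, 0.998, 0.0]
force: [-0.1, 0.1, 5.8]
gripper_width: 0.0282
grip_force: 26.4
```

Emit:
jog_arm:
  offset:
    - [0,0,0]
    - [0,0,0]
    - [0,0,0]
    - [0,0,0]
    - [0,0,0]
  spin: [0,0,0,0,0]
  claw: -0.18

```text
time_s: 17.55
tool_pos: [0.4687, 0.2464, 0.1025]
eef_rot: [-0.0, -0.062, 0.998, -0.0]
force: [-0.1, 0.0, -0.7]
gripper_width: 0.0506
grip_force: 0.0
```

Emit:
jog_arm:
  offset:
    - [0,0,-0.4]
    - [0,0,-0.8]
    - [0,0,-0.8]
    - [0,0,-0.5]
    - [0,0,0]
  spin: [0,0,0,0,0]

```text
time_s: 17.97
tool_pos: [0.4706, 0.2474, 0.2075]
eef_rot: [0.003, -0.062, 0.998, 0.002]
force: [0.2, -0.9, -0.0]
gripper_width: 0.0508
grip_force: 0.0
```

Emit:
jog_arm:
  offset:
    - [0,0,0]
    - [0,0,0]
  spin: [0,0]
  claw: -0.7

```text
time_s: 18.13
tool_pos: [0.4685, 0.2463, 0.2018]
eef_rot: [-0.0, -0.062, 0.998, -0.0]
force: [-0.9, 0.2, -0.7]
gripper_width: 0.0716
grip_force: 0.0
```

Run:
```python
from h import *
tgt(.6465,.2025,1.693,.2)
s,p,d=shot("w9");np.savez("w9.npz",p=p,s=np.r_[s["tool_pos"],s["eef_rot"]])
```

```text
pos [0.4685 0.2463 0.2018] tilt [-0.001 -0.   ] yaw_y 1.694 shift [-4.28 -1.63  0.04] spin units 0.01 j6 0.36 w 0.0716 F [-0.9  0.2 -0.7] t 18.13
```

View pics/w9.png

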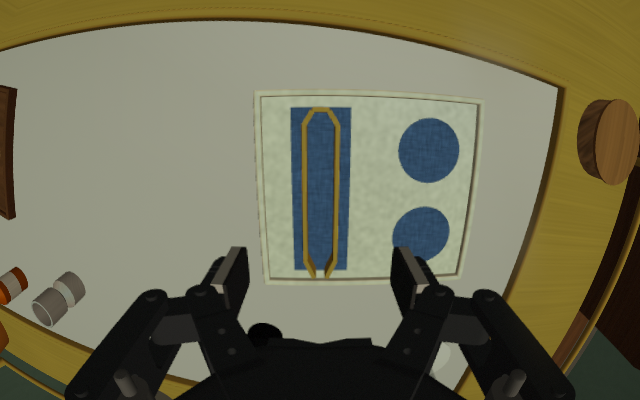

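The tongs are centred in the blue inset: tongs u 301–340 against inset 291–351. Next is the black jigger.

Emit:
jog_arm:
  offset:
    - [-0.86,-0.33,0]
    - [-0.86,-0.33,0]
    - [-0.86,-0.33,0]
    - [-0.86,-0.33,0]
    - [-0.84,-0.31,0]
  spin: [0,0,0,0,0]

```text
time_s: 18.6
tool_pos: [0.6478, 0.202, 0.2006]
eef_rot: [-0.001, -0.062, 0.998, -0.0]
force: [0.8, 0.6, 0.1]
gripper_width: 0.0725
grip_force: 0.0
```

Emit:
jog_arm:
  offset:
    - [0,0,0]
    - [0,0,0]
    - [0,0,0]
  spin: [0,0,0]

```text
time_s: 18.85
tool_pos: [0.646, 0.2025, 0.2007]
eef_rot: [-0.002, -0.061, 0.998, -0.0]
force: [-0.4, 0.8, 0.6]
gripper_width: 0.0729
grip_force: 0.0
```

Run:
```python
from h import *
tgt(.6465,.2025,1.693,.1255)
s,p,d=shot("w10");np.savez("w10.npz",p=p,s=np.r_[s["tool_pos"],s["eef_rot"]])
g=p.astype(int).sum(2);m=np.zeros((400,640),np.uint8);m[120:290,270:370]=g[120:290,270:370]<130
k,l,st,_=cv2.connectedComponentsWithStats(m);print(st[1:])
cv2.imwrite("pics/w10c.png",cv2.resize(np.clip(p[100:300,220:420,::-1]*2.,0,255).astype(np.uint8),None,fx=2,fy=2))
```

```text
pos [0.646  0.2025 0.2007] tilt [-0.003 -0.001] yaw_y 1.694 shift [-0.02 -0.    1.88] spin units 0.01 j6 0.18 w 0.0729 F [-0.4  0.8  0.6] t 18.85
[[ 294  173   58   79 3595]]
```

View pics/w10c.png

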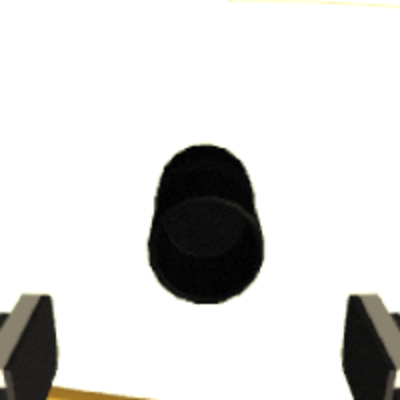

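The black jigger's rim spans rows 199–251, columns 294–352, with centre (323,225).

Run:
```python
from h import *
z=np.load("w10.npz");s=dict(tool_pos=z["s"][:3],eef_rot=z["s"][3:]);a=s["eef_rot"]; R=Ro.from_quat([a[1],a[2],a[3],a[0]]).as_matrix()
P=wrist_at([[323,198.5],[323,251],[294.5,226],[352,226]],.08,s);print(((P-s["tool_pos"])@R)[:,:2].round(4),P.mean(0))
P=wrist_at([[323,172.5]],.005,s);print(((P-s["tool_pos"])@R)[:,:2].round(4))
```

```text
[[ 0.0175  0.002 ]
 [-0.0204  0.0021]
 [-0.0018 -0.017 ]
 [-0.0018  0.0215]] [0.64686556 0.20475825 0.08      ]
[[0.0179 0.0028]]
```

Emit:
jog_arm:
  offset:
    - [-0.05,0.055,0.4]
    - [0,0,0.6]
    - [0,0,0.5]
    - [0,0,0.3]
    - [0,0,0.08]
  spin: [0,0,0,0,0]

```text
time_s: 19.32
tool_pos: [0.6462, 0.2054, 0.1253]
eef_rot: [-0.002, -0.062, 0.998, -0.0]
force: [-0.8, -0.3, 0.3]
gripper_width: 0.0724
grip_force: 0.0
```

Emit:
jog_arm:
  offset:
    - [0,0,0]
    - [0,0,0]
    - [0,0,0]
  spin: [0,0,0]

```text
time_s: 19.57
tool_pos: [0.649, 0.2055, 0.1292]
eef_rot: [0.001, -0.062, 0.998, 0.0]
force: [-0.2, 0.0, -0.7]
gripper_width: 0.0722
grip_force: 0.0
```

Emit:
jog_arm:
  offset:
    - [0,0,0]
    - [0,0,0]
    - [0,0,0]
    - [0,0,0]
    - [0,0,0]
  spin: [0,0,0,0,0]
  claw: 1
  grip_force: 30

```text
time_s: 19.98
tool_pos: [0.6489, 0.2052, 0.1284]
eef_rot: [0.001, -0.062, 0.998, 0.0]
force: [0.1, -0.2, 4.4]
gripper_width: 0.039
grip_force: 30.6
```

Emit:
jog_arm:
  offset:
    - [0,0,0]
    - [0,0,0]
  spin: [0,0]

```text
time_s: 20.15
tool_pos: [0.6489, 0.2052, 0.1284]
eef_rot: [0.001, -0.061, 0.998, 0.0]
force: [-0.5, -0.2, 5.8]
gripper_width: 0.0383
grip_force: 30.6
```

Emit:
jog_arm:
  offset:
    - [0,0,-0.3]
    - [0,0,-0.6]
    - [0,0,-0.6]
    - [0,0,-0.3]
    - [0,0,0]
  spin: [0,0,0,0,0]

```text
time_s: 20.57
tool_pos: [0.6497, 0.2056, 0.2032]
eef_rot: [0.003, -0.062, 0.998, 0.001]
force: [0.9, -0.4, -1.5]
gripper_width: 0.0384
grip_force: 30.6
```

Run:
```python
from h import *
tgt(.4962,.3458,1.693,.2)
```

```text
pos [0.6497 0.2056 0.2032] tilt [0.005 0.002] yaw_y 1.694 shift [3.38 3.95 0.07] spin units 0.01 j6 0.18 w 0.0384 F [ 0.9 -0.4 -1.5] t 20.57
```

Emit:
jog_arm:
  offset:
    - [0.56,0.66,0]
    - [0.56,0.66,0]
    - [0.56,0.66,0]
    - [0.56,0.66,0]
    - [0.56,0.66,0]
  spin: [0,0,0,0,0]

```text
time_s: 20.98
tool_pos: [0.5194, 0.3229, 0.1978]
eef_rot: [-0.001, -0.061, 0.998, -0.0]
force: [0.8, -0.1, -1.9]
gripper_width: 0.0387
grip_force: 30.6
```

Emit:
jog_arm:
  offset:
    - [0.56,0.66,0]
    - [0,0,0.4]
    - [0,0,0.5]
    - [0,0,0.3]
    - [0,0,0]
  spin: [0,0,0,0,0]

```text
time_s: 21.4
tool_pos: [0.4938, 0.3448, 0.1473]
eef_rot: [-0.003, -0.062, 0.998, -0.002]
force: [-1.2, -0.2, -0.7]
gripper_width: 0.0385
grip_force: 30.7
```

Emit:
jog_arm:
  offset:
    - [0,0,0]
    - [0,0,0]
    - [0,0,0]
  spin: [0,0,0]

```text
time_s: 21.65
tool_pos: [0.4964, 0.3458, 0.1524]
eef_rot: [0.001, -0.061, 0.998, 0.0]
force: [0.0, -0.2, -0.2]
gripper_width: 0.0389
grip_force: 30.7
```

Run:
```python
from h import *
tgt(.497,.3458,1.693,.1384)
```

```text
pos [0.4964 0.3458 0.1524] tilt [0.001 0.001] yaw_y 1.693 shift [-0.01 -0.    0.35] spin units 0.0 j6 0.49 w 0.0389 F [ 0.  -0.2 -0.2] t 21.65
```

Emit:
jog_arm:
  offset:
    - [-0.01,0,0.12]
    - [0,0,0.12]
    - [0,0,0.07]
    - [0,0,0.04]
    - [0,0,0]
  spin: [0,0,0,0,0]

```text
time_s: 22.07
tool_pos: [0.4962, 0.3458, 0.1384]
eef_rot: [0.001, -0.061, 0.998, 0.0]
force: [-1.4, -3.0, 5.7]
gripper_width: 0.0385
grip_force: 31.3
```

Emit:
jog_arm:
  offset:
    - [0,0,0]
    - [0,0,0]
    - [0,0,0]
  spin: [0,0,0]

```text
time_s: 22.32
tool_pos: [0.4962, 0.3458, 0.1385]
eef_rot: [0.001, -0.061, 0.998, 0.0]
force: [-2.0, -1.6, 5.8]
gripper_width: 0.0387
grip_force: 31.3
```

Emit:
jog_arm:
  offset:
    - [0,0,0]
    - [0,0,0]
    - [0,0,0]
    - [0,0,0]
    - [0,0,0]
  spin: [0,0,0,0,0]
  claw: -0.5

```text
time_s: 22.73
tool_pos: [0.496, 0.3459, 0.1373]
eef_rot: [-0.0, -0.062, 0.998, -0.0]
force: [-0.3, -0.6, 0.5]
gripper_width: 0.0643
grip_force: 0.0
```

Emit:
jog_arm:
  offset:
    - [0,0,-0.4]
    - [0,0,-0.7]
    - [0,0,-0.7]
    - [0,0,-0.4]
    - [0,0,0]
  spin: [0,0,0,0,0]

```text
time_s: 23.15
tool_pos: [0.4973, 0.3469, 0.2299]
eef_rot: [0.003, -0.062, 0.998, 0.002]
force: [0.3, 0.9, -0.2]
gripper_width: 0.0642
grip_force: 0.0
```

Emit:
jog_arm:
  offset:
    - [0,0,0]
    - [0,0,0]
  spin: [0,0]
  claw: -0.7

```text
time_s: 23.32
tool_pos: [0.4958, 0.3458, 0.2245]
eef_rot: [-0.0, -0.062, 0.998, -0.0]
force: [-0.2, 0.8, 0.1]
gripper_width: 0.0722
grip_force: 0.0
```

Run:
```python
from h import *
tgt(.6644,-.214,1.693)
s,p,d=shot("w11");np.savez("w11.npz",p=p,s=np.r_[s["tool_pos"],s["eef_rot"]])
```

```text
pos [0.4958 0.3458 0.2245] tilt [-0.001 -0.001] yaw_y 1.694 shift [ -2.46 -14.41   0.  ] spin units 0.01 j6 0.49 w 0.0722 F [-0.2  0.8  0.1] t 23.32
```

View pics/w11.png

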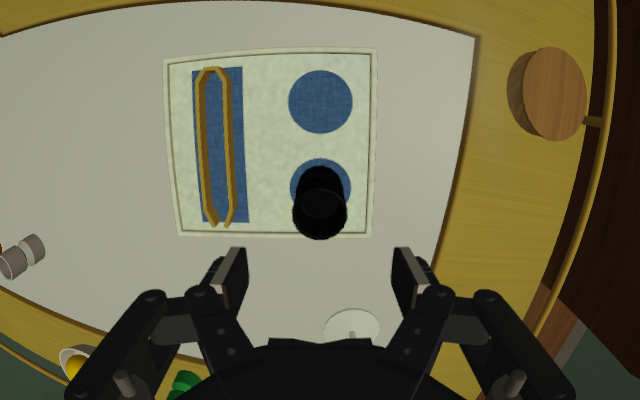

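The jigger is upright and centred in the far round inset, base u 297–343 against inset 290–351, near gap about 8 px. Now the bitters.

Emit:
jog_arm:
  offset:
    - [-0.15,-0.9,0]
    - [-0.15,-0.9,0]
    - [-0.15,-0.9,0]
    - [-0.15,-0.9,0]
    - [-0.15,-0.9,0]
  spin: [0,0,0,0,0]

```text
time_s: 23.78
tool_pos: [0.5475, 0.1694, 0.2239]
eef_rot: [-0.001, -0.062, 0.998, -0.0]
force: [0.1, 0.1, -0.6]
gripper_width: 0.0725
grip_force: 0.0
```

Emit:
jog_arm:
  offset:
    - [-0.15,-0.9,0]
    - [-0.15,-0.9,0]
    - [-0.15,-0.9,0]
    - [-0.15,-0.9,0]
    - [-0.15,-0.9,0]
  spin: [0,0,0,0,0]

```text
time_s: 24.2
tool_pos: [0.5995, -0.0058, 0.224]
eef_rot: [-0.001, -0.062, 0.998, 0.0]
force: [0.5, 0.5, -0.4]
gripper_width: 0.0725
grip_force: 0.0
```

Emit:
jog_arm:
  offset:
    - [-0.16,-0.9,0]
    - [-0.16,-0.9,0]
    - [-0.16,-0.9,0]
    - [-0.16,-0.9,0]
    - [-0.16,-0.9,0]
  spin: [0,0,0,0,0]

```text
time_s: 24.62
tool_pos: [0.6534, -0.1804, 0.2237]
eef_rot: [-0.001, -0.061, 0.998, 0.0]
force: [0.1, 0.6, -0.2]
gripper_width: 0.0729
grip_force: 0.0
```

Emit:
jog_arm:
  offset:
    - [-0.16,-0.9,0]
    - [0,0,0]
    - [0,0,0]
    - [0,0,0]
  spin: [0,0,0,0]

```text
time_s: 24.95
tool_pos: [0.6639, -0.2133, 0.2238]
eef_rot: [-0.001, -0.061, 0.998, 0.001]
force: [0.3, -0.5, 0.7]
gripper_width: 0.0724
grip_force: 0.0
```

Run:
```python
from h import *
tgt(.6644,-.214,1.693,.11)
s,p,d=shot("w12");np.savez("w12.npz",p=p,s=np.r_[s["tool_pos"],s["eef_rot"]])
cv2.imwrite("pics/w12c.png",cv2.resize(p[100:300,220:420,::-1],None,fx=3,fy=3))
```

```text
pos [ 0.6639 -0.2133  0.2238] tilt [-0.003  0.001] yaw_y 1.694 shift [-0.02 -0.02  2.85] spin units 0.01 j6 -0.43 w 0.0724 F [ 0.3 -0.5  0.7] t 24.95
```

View pics/w12c.png

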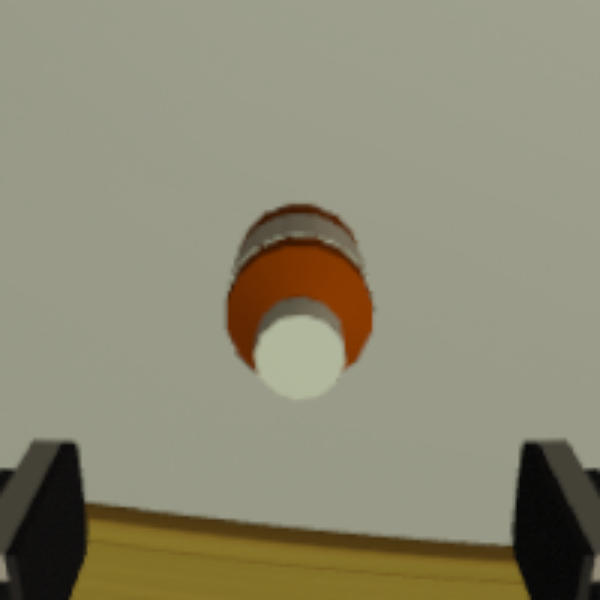

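The bitters' cap centre is at full-image (320.3,219) and its base near edge at (320,168), so it sits centred laterally.

Run:
```python
from h import *
z=np.load("w12.npz");s=dict(tool_pos=z["s"][:3],eef_rot=z["s"][3:]);a=s["eef_rot"]; R=Ro.from_quat([a[1],a[2],a[3],a[0]]).as_matrix()
for uv,zz in(((320.3,219),.09),((320,168),.005)):print(((wrist_at([uv],zz,s)-s["tool_pos"])@R).round(4))
```

```text
[[-0.0018  0.0003  0.1338]]
[[1.720e-02 2.000e-04 2.189e-01]]
```

Emit:
jog_arm:
  offset:
    - [-0.03,0,0.6]
    - [0,0,0.8]
    - [0,0,0.8]
    - [0,0,0.5]
    - [0,0,0.22]
  spin: [0,0,0,0,0]

```text
time_s: 25.42
tool_pos: [0.6637, -0.211, 0.105]
eef_rot: [-0.003, -0.063, 0.998, 0.001]
force: [-0.6, -0.0, -0.5]
gripper_width: 0.0727
grip_force: 0.0
```

Emit:
jog_arm:
  offset:
    - [0,0,0]
    - [0,0,0]
    - [0,0,0]
  spin: [0,0,0]

```text
time_s: 25.67
tool_pos: [0.6666, -0.2131, 0.111]
eef_rot: [0.001, -0.062, 0.998, -0.001]
force: [-0.1, 0.1, 0.4]
gripper_width: 0.0728
grip_force: 0.0
```

Emit:
jog_arm:
  offset:
    - [0,0,0]
    - [0,0,0]
    - [0,0,0]
    - [0,0,0]
    - [0,0,0]
  spin: [0,0,0,0,0]
  claw: 1
  grip_force: 30

```text
time_s: 26.08
tool_pos: [0.6663, -0.2136, 0.1102]
eef_rot: [0.001, -0.062, 0.998, -0.0]
force: [-0.7, 2.3, 6.4]
gripper_width: 0.0388
grip_force: 30.9
```

Emit:
jog_arm:
  offset:
    - [0,0,0]
    - [0,0,0]
  spin: [0,0]

```text
time_s: 26.25
tool_pos: [0.6663, -0.2136, 0.1102]
eef_rot: [0.001, -0.062, 0.998, -0.0]
force: [-0.7, 0.4, 5.5]
gripper_width: 0.039
grip_force: 30.9
```

Emit:
jog_arm:
  offset:
    - [0,0,-0.3]
    - [0,0,-0.7]
    - [0,0,-0.8]
    - [0,0,-0.8]
    - [0,0,-0.4]
  spin: [0,0,0,0,0]

```text
time_s: 26.67
tool_pos: [0.6662, -0.2137, 0.2337]
eef_rot: [0.002, -0.062, 0.998, -0.001]
force: [-0.3, -0.4, -1.1]
gripper_width: 0.0391
grip_force: 30.6
```

Emit:
jog_arm:
  offset:
    - [0,0,0]
    - [0,0,0]
  spin: [0,0]

```text
time_s: 26.83
tool_pos: [0.666, -0.2137, 0.23]
eef_rot: [0.001, -0.061, 0.998, -0.0]
force: [0.1, 0.4, -1.6]
gripper_width: 0.0389
grip_force: 30.6
```

Run:
```python
from h import *
tgt(.4162,.3363,1.693)
```

```text
pos [ 0.666  -0.2137  0.23  ] tilt [ 0.002 -0.001] yaw_y 1.694 shift [ 4.51 14.41 -0.02] spin units 0.01 j6 -0.43 w 0.0389 F [ 0.1  0.4 -1.6] t 26.83
```

Emit:
jog_arm:
  offset:
    - [0.28,0.9,0]
    - [0.28,0.9,0]
    - [0.28,0.9,0]
    - [0.28,0.9,0]
    - [0.28,0.9,0]
  spin: [0,0,0,0,0]

```text
time_s: 27.25
tool_pos: [0.586, -0.0404, 0.2263]
eef_rot: [-0.002, -0.061, 0.998, 0.0]
force: [0.6, 0.7, -0.4]
gripper_width: 0.0386
grip_force: 30.7
```

Emit:
jog_arm:
  offset:
    - [0.28,0.9,0]
    - [0.28,0.9,0]
    - [0.28,0.9,0]
    - [0.28,0.9,0]
    - [0.28,0.9,0]
  spin: [0,0,0,0,0]

```text
time_s: 27.67
tool_pos: [0.5082, 0.1312, 0.2266]
eef_rot: [-0.002, -0.061, 0.998, -0.0]
force: [1.9, 0.5, -1.3]
gripper_width: 0.0387
grip_force: 30.7
```

Emit:
jog_arm:
  offset:
    - [0.28,0.9,0]
    - [0.28,0.9,0]
    - [0.28,0.9,0]
    - [0.28,0.9,0]
    - [0.28,0.9,0]
  spin: [0,0,0,0,0]

```text
time_s: 28.08
tool_pos: [0.4307, 0.3027, 0.2267]
eef_rot: [-0.001, -0.062, 0.998, -0.001]
force: [1.0, 0.1, -1.2]
gripper_width: 0.039
grip_force: 30.7
```

Emit:
jog_arm:
  offset:
    - [0.3,0.9,0]
    - [0,0,0]
    - [0,0,0]
    - [0,0,0]
  spin: [0,0,0,0]

```text
time_s: 28.42
tool_pos: [0.4156, 0.3356, 0.2271]
eef_rot: [-0.001, -0.062, 0.998, -0.001]
force: [0.5, -0.5, -1.2]
gripper_width: 0.0387
grip_force: 30.9
```

Run:
```python
from h import *
tgt(.4165,.3363,1.693,.1202)
```

```text
pos [0.4156 0.3356 0.2271] tilt [-0.002 -0.002] yaw_y 1.695 shift [-0.03  0.02  2.67] spin units 0.02 j6 0.56 w 0.0387 F [ 0.5 -0.5 -1.2] t 28.42
```

Emit:
jog_arm:
  offset:
    - [0,0.01,0.6]
    - [0,0,0.7]
    - [0,0,0.6]
    - [0,0,0.3]
    - [0,0,0]
  spin: [0,0,0,0,0]

```text
time_s: 28.83
tool_pos: [0.4152, 0.3336, 0.1369]
eef_rot: [-0.003, -0.06, 0.998, -0.002]
force: [0.1, -1.2, -0.7]
gripper_width: 0.0387
grip_force: 30.8
```

Emit:
jog_arm:
  offset:
    - [0,0,0]
    - [0,0,0]
    - [0,0,0]
  spin: [0,0,0]

```text
time_s: 29.08
tool_pos: [0.4171, 0.3364, 0.142]
eef_rot: [0.001, -0.061, 0.998, 0.001]
force: [-0.0, -0.8, -0.6]
gripper_width: 0.0387
grip_force: 30.9
```

Run:
```python
from h import *
tgt(.4165,.3363,1.693,.1202)
```

```text
pos [0.4171 0.3364 0.142 ] tilt [0.002 0.001] yaw_y 1.693 shift [ 0.02 -0.    0.55] spin units 0.0 j6 0.56 w 0.0387 F [-0.  -0.8 -0.6] t 29.08
```

Emit:
jog_arm:
  offset:
    - [0.01,0,0.2]
    - [0,0,0.15]
    - [0,0,0.1]
    - [0,0,0.06]
    - [0,0,0.03]
  spin: [0,0,0,0,0]

```text
time_s: 29.5
tool_pos: [0.4155, 0.3363, 0.1202]
eef_rot: [0.0, -0.062, 0.998, -0.0]
force: [-6.2, -4.8, 20.6]
gripper_width: 0.0387
grip_force: 33.0
```

Emit:
jog_arm:
  offset:
    - [0,0,0]
    - [0,0,0]
    - [0,0,0]
  spin: [0,0,0]

```text
time_s: 29.75
tool_pos: [0.4155, 0.3363, 0.1202]
eef_rot: [0.0, -0.062, 0.998, -0.0]
force: [-4.8, -2.3, 10.3]
gripper_width: 0.0389
grip_force: 32.0
```

Seated. Release, rise and back off, then check everything.

Emit:
jog_arm:
  offset:
    - [0,0,0]
    - [0,0,0]
    - [0,0,0]
    - [0,0,0]
    - [0,0,0]
  spin: [0,0,0,0,0]
  claw: -0.5

```text
time_s: 30.17
tool_pos: [0.4158, 0.3364, 0.1189]
eef_rot: [-0.0, -0.062, 0.998, -0.0]
force: [0.2, -0.3, 0.4]
gripper_width: 0.0637
grip_force: 0.0
```

Emit:
jog_arm:
  offset:
    - [0,0,-0.4]
    - [0,0,-0.7]
    - [0,0,-0.8]
    - [0,0,-0.8]
    - [0,0,-0.5]
  spin: [0,0,0,0,0]

```text
time_s: 30.58
tool_pos: [0.4162, 0.3368, 0.2503]
eef_rot: [0.001, -0.062, 0.998, 0.001]
force: [-0.0, 0.3, -0.1]
gripper_width: 0.064
grip_force: 0.0
```

Emit:
jog_arm:
  offset:
    - [0.8,0,0]
    - [0.8,0,0]
    - [0.8,0,0]
    - [0,0,0]
    - [0,0,0]
  spin: [0,0,0,0,0]

```text
time_s: 31.0
tool_pos: [0.3195, 0.3245, 0.2475]
eef_rot: [0.0, -0.062, 0.998, 0.0]
force: [0.8, 0.4, -0.2]
gripper_width: 0.0641
grip_force: 0.0
```

Run:
```python
from h import *
tgt(.4,.3,1.693)
P,d=camera("top");S,_=camera("side")
a=cv2.resize(P[100:280,150:510],(800,400),interpolation=2);b=cv2.resize(S[60:340,150:590],(314,200))
im=np.zeros((600,800,3),np.uint8);im[:400]=np.clip(a*1.7,0,255);im[400:,:314]=b
q,_=camera("wrist");im[400:,330:650]=cv2.resize(q,(320,200))
cv2.imwrite("pics/end.png",im[:,:,::-1])
```

```text
pos [0.3195 0.3245 0.2475] tilt [0.001 0.001] yaw_y 1.696 shift [-1.92 -0.86  0.  ] spin units 0.03 j6 0.67 w 0.0641 F [ 0.8  0.4 -0.2] t 31.0
```

View pics/end.png

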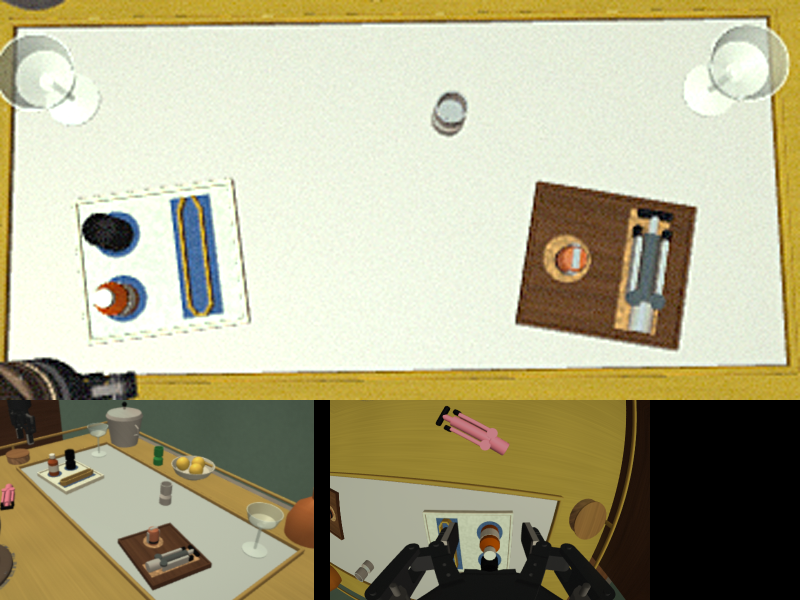

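The end view shows everything in place and upright, with the steel jigger and both coupes unmoved. I'll quantify the corkscrew's lateral offset from the top image, allowing for parallax.

Run:
```python
from h import *
th=np.deg2rad(-10.4);ex=np.array([np.cos(th),np.sin(th)]);ey=np.array([-ex[1],ex[0]])
rd=None
z=np.load("w3.npz");p=z["p"];s=dict(tool_pos=z["s"][:3],eef_rot=z["s"][3:])
hsv=cv2.cvtColor(p,cv2.COLOR_RGB2HSV)
m=np.zeros((400,640),np.uint8);m[140:220,385:460]=(p[140:220,385:460,0]>115)
vv,uu=np.nonzero(m);r=cv2.minAreaRect(np.float32(wrist_at(np.c_[uu,vv],.015,s)[:,:2]*1000));rc=np.array(r[0]);print("round",r)
ins=rc-95*ey
f=lambda uv,zz:((wrist_at(uv,zz,s)[:,:2]*1000-ins)@np.c_[ex,ey]).round(1)
for v in(130,180,205,225):
    row=p[v,285:365].astype(int);print(v,[tuple(x) for x in row[::4]])
print("near end",f([[321,97]],.03))
for u in(290,300,310,320,330,340,350):print(u,f([[u,190]],.015),f([[u,190]],.037))
```

```text
round ((457.7110290527344, -210.52032470703125), (58.22037124633789, 58.02580261230469), 36.78935241699219)
130 [(np.int64(86), np.int64(57), np.int64(31)), (np.int64(86), np.int64(58), np.int64(32)), (np.int64(86), np.int64(57), np.int64(31)), (np.int64(178), np.int64(148), np.int64(91)), (np.int64(174), np.int64(143), np.int64(86)), (np.int64(120), np.int64(104), np.int64(77)), (np.int64(148), np.int64(137), np.int64(118)), (np.int64(164), np.int64(159), np.int64(138)), (np.int64(168), np.int64(172), np.int64(151)), (np.int64(167), np.int64(174), np.int64(159)), (np.int64(171), np.int64(178), np.int64(167)), (np.int64(170), np.int64(176), np.int64(159)), (np.int64(169), np.int64(172), np.int64(150)), (np.int64(158), np.int64(146), np.int64(123)), (np.int64(177), np.int64(147), np.int64(89)), (np.int64(177), np.int64(146), np.int64(90)), (np.int64(181), np.int64(150), np.int64(92)), (np.int64(88), np.int64(59), np.int64(32)), (np.int64(89), np.int64(59), np.int64(33)), (np.int64(89), np.int64(59), np.int64(33))]
180 [(np.int64(92), np.int64(60), np.int64(33)), (np.int64(92), np.int6
[... 2199 characters left out ...]
nt64(81), np.int64(91), np.int64(84)), (np.int64(83), np.int64(92), np.int64(82)), (np.int64(141), np.int64(116), np.int64(74)), (np.int64(168), np.int64(174), np.int64(152)), (np.int64(171), np.int64(178), np.int64(160)), (np.int64(6), np.int64(7), np.int64(6)), (np.int64(153), np.int64(122), np.int64(72)), (np.int64(91), np.int64(62), np.int64(33)), (np.int64(92), np.int64(62), np.int64(32)), (np.int64(93), np.int64(62), np.int64(33))]
near end [[-74.   -2.6]]
290 [[ 10.2 -31.1]] [[  3.7 -28.9]]
300 [[ 10.2 -21.9]] [[  3.7 -20.3]]
310 [[ 10.2 -12.6]] [[  3.7 -11.8]]
320 [[10.2 -3.4]] [[ 3.7 -3.4]]
330 [[10.2  5.8]] [[3.7 5.1]]
340 [[10.1 15. ]] [[ 3.6 13.6]]
350 [[10.1 24.3]] [[ 3.6 22.1]]
```

```bash
python3 -c "
from rig import arm
print(arm.finish_job())"
```

```text
the job is handed in; nothing more can be done
None
```

I handed the job in at about 31 s with both kits made up: everything stands upright in its inset, the corkscrew is about 2.5 mm off-centre across its inset, and the steel jigger and both coupes look unmoved in the final pictures.

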